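# Lock the push-button lids of three storage tubs

## Task

Lock the lids of the three storage tubs on the bench by pressing down the round button in the middle of each lid with a light touch: first the long tub, then the round one, then the square one. Press each button gently, only until it is well down and stays there, without lifting, tipping or pushing away the tubs, and leave the square, the clamp, the dish and the brush where they lie.

Things in the scene. Friction and masses are not known exactly. Their poses are not given: they have to be found in the camera images.
- tub_long: The long storage tub, loose on the bench: rectangular, longer than wide: 125 mm (its x) by 66 mm (its y) by 60 mm high to the lid's flat top, 0.4 kg (mass varies by some 30%). Grey plastic with a white lid, closed all round. Origin at the centre of its underside, z up.
- top_long (a point): Centre of the top face of the long tub's lid button, a white disc 40 mm across in the middle of the lid. It moves down with the button; up, it is 16 mm above the lid (76 mm above the bench), at the hard stop 4 mm above the lid.
- button_long (a joint): How far the long tub's lid button is pressed, m: 0 up (as at the start), locked from 0.005 on, 0.012 at its hard stop, which need not be reached. It starts to move at about 3 N and stiffens by 0.4 N per mm (5 N at 0.005, 6 N at 0.0075, 7.8 N just before the stop). Let go, it stays where it is, or comes back up to about 0.007 if pressed deeper. More than 25 N on a tub is too hard.
- tub_round: The round storage tub, loose on the bench: round: 72 mm in diameter, 85 mm high to the lid's flat top, 0.35 kg (mass varies by some 30%). Grey plastic with a white lid, closed all round. Origin at the centre of its underside, z up.
- top_round (a point): Centre of the top face of the round tub's lid button, a white disc 40 mm across in the middle of the lid. It moves down with the button; up, it is 16 mm above the lid (101 mm above the bench), at the hard stop 4 mm above the lid.
- button_round (a joint): How far the round tub's lid button is pressed, m: 0 up (as at the start), locked from 0.005 on, 0.012 at its hard stop, which need not be reached. It starts to move at about 3 N and stiffens by 0.4 N per mm (5 N at 0.005, 6 N at 0.0075, 7.8 N just before the stop). Let go, it stays where it is, or comes back up to about 0.007 if pressed deeper. More than 25 N on a tub is too hard.
- tub_square: The square storage tub, loose on the bench: square in plan: 70 by 70 mm, 70 mm high to the lid's flat top, 0.35 kg (mass varies by some 30%). Grey plastic with a white lid, closed all round. Origin at the centre of its underside, z up.
- top_square (a point): Centre of the top face of the square tub's lid button, a white disc 40 mm across in the middle of the lid. It moves down with the button; up, it is 16 mm above the lid (86 mm above the bench), at the hard stop 4 mm above the lid.
- button_square (a joint): How far the square tub's lid button is pressed, m: 0 up (as at the start), locked from 0.005 on, 0.012 at its hard stop, which need not be reached. It starts to move at about 3 N and stiffens by 0.4 N per mm (5 N at 0.005, 6 N at 0.0075, 7.8 N just before the stop). Let go, it stays where it is, or comes back up to about 0.007 if pressed deeper. More than 25 N on a tub is too hard.
- square_steel: Bystander: steel engineer square lying flat, dark stock 100 by 20 by 16 mm (along its y) and blade 140 by 26 mm along its x. Origin under the stock's middle.
- spring_clamp: Bystander: wooden spring clamp lying flat, two crossed bars, about 152 by 60 by 22 mm. Origin under its middle, long axis x.
- dish: Bystander: round glass dish, 110 mm across, 38 mm high. Origin at the centre of its underside.
- glue_brush: Bystander: glue brush with silicone bristles lying flat, about 160 by 30 by 12 mm, bristles towards its x.
Mind the look-alikes: they are no part of the job. What is shaped like the tub_square but orange is not meant. Leave any brown look-alike of the tub_long alone.

How it is judged:
By the outcome, as a careful person would: the job done as asked, in the order asked, and still so for the second after the job is handed in, with the robot touching nothing.
It also fails if it takes over 48 s, if anything falls off the work surface, if the arm or the gripper's body presses on something with over 40 N, if the wrist force passes 120 N, or if a joint passes its speed limit or range.

## Robot

A 7-joint arm with a two-finger parallel gripper is mounted at the origin on the work surface. World frame = base frame: x ahead of the robot, y to its left, z up, the work surface at z = 0. Lengths are in m, angles in rad, forces in N, time in s.
With the tool pointing down it reaches from about 0.4 to 0.925 m from the base axis. Payload 4.1 kg.
Tool frame: the origin (TCP) lies between the finger pads; the fingertips stand 22 mm ahead of it and the grasp point (between the pads) lies 3 mm ahead of it (robot.tip_extent is the distance from the TCP to the fingertips, in m); z points along the fingers, y is the line along which they close (so a half turn about z gives the same grasp; the last joint's range is limited). The gripper opens to 85 mm and grips with 20 to 120 N. Pads are 22 mm wide; open, the fingers measure 114 mm over their backs; the gripper's body (76 mm by 85 mm) begins 54 mm behind the grasp point. The pads swing forward as they close: fully open they stand 13 mm farther back than shut.
Start: joints at [-1.327, 0.398, 0.045, 1.537, -0.019, 1.207, -0.051], TCP at [0.218, 0.612, 0.253] pointing down, gripper open.
Joint ranges: [-2.82, 2.82], [-0.49, 2.23], [-1.37, 1.46], [0, 2.46], [-1.36, 4.5], [0.23, 2], [-2.94, 2.94]. Speed limits (rad/s): [2.57, 2.57, 3.14, 3.14, 3.14, 3.14, 3.14].

## Interface

Orientations are given as a rotation vector (axis times angle).
In Python, from plant import robot gives the robot as it stands. Calls block until the motion is done:
- robot.goto(position, orientation): joint-space move of the TCP to a pose.
- robot.move_straight(position, attitude=None, feed=0.15): straight line of the TCP; attitude=None keeps the orientation; feed is the mean speed in m/s.
- robot.movej(angles): joint-space move.
- robot.move_gripper(opening): opening from 0.0 (shut) to 1.0 (fully open); the grip force is fixed at half the most; returns when the fingers have stopped.
- robot.dwell(seconds).
- robot.solve_ik(position, orientation): joint angles nearest the present ones, or None.
- robot.get_state(): the state.
- robot.grab_frame(name): name is "side" or "top" or "wrist"; returns (picture, depth): 384x512x3 uint8, red, green, blue; 384x512 float32, m along the optical axis (not along the pixel's ray), 0 where there is no reading.
- robot.camera_info(name): a dict with "mtx" (3x3 intrinsics, pixels), "dist" ([k1, k2, p1, p2, k3] as OpenCV has them; the pictures are not rectified), "cam_to_world" (4x4, takes a point from camera to world coordinates); the wrist camera has in their place "tool_from_camera" (4x4, takes a point from camera to tool coordinates, whose origin is the TCP and whose axes are the flange's). Camera axes: x right, y up, looking along -z (the intrinsics and any distortion apply to the point x, -y, -z); pixel columns grow to the right and rows downward; lengths in m; the calibration is good to about 2 mm. A picture is of the moment at which its call begins: read the wrist's pose just before it. camera_info takes no time and is no camera call.
A pose or a line that the arm cannot do raises robot.IKError and nothing moves.
- robot.finish_job(): hands the job in; it is judged then, once.
The state is a dict: "time": time; "joints": joint angles; "joint_velocities": joint speeds; "effort": joint torques, N m; "ee_pos": TCP position; "tool_rot": TCP orientation; "wrist_force": force on the tool from outside, world axes, zero at the start; "torque": the same for the moment, N m; "opening": opening from 0.0 (shut) to 1.0 (fully open); "grasp_force": force on a finger pad.
Only numpy, scipy, OpenCV 4.12 (cv2) and the standard library are available. Lean on these libraries where they do the work, as an engineer would, in place of code of your own. Each camera call takes 0.05 s, during which the arm holds its last target. There are 200 camera calls.

## Working session

There is one attempt and no reset: what is moved stays moved. The work goes in short steps, each a Python script; the robot and the scene stay as the last script left them, time stands still between calls to the robot, and variables do not carry over. Pictures are saved under pics/ and viewed, at most 10 in all, crops included, and the job is handed in when it is done.

```bash
ls; mkdir -p pics; python3 - <<'E'
from plant import robot
import numpy as np,cv2
for n in("top","side"):
    im,d=robot.grab_frame(n); np.savez(n+".npz",im=im,d=d)
    cv2.imwrite(f"pics/{n}0.png",im[:,:,::-1]); c=robot.camera_info(n); print(n,c)
s=robot.get_state();print(s['time'],s['tool_rot'],s['wrist_force'],s['opening'])
E
```

```text
pics
top {'mtx': array([[350.19421986,   0.        , 257.84900077],
       [  0.        , 350.19421986, 186.7003426 ],
       [  0.        ,   0.        ,   1.        ]]), 'dist': array([-0.0564981,  0.       ,  0.       ,  0.       ,  0.       ]), 'cam_to_world': array([[ 1.28363773e-02,  9.90698839e-01, -1.35466003e-01,
         4.14381949e-01],
       [-9.99915023e-01,  1.30262050e-02,  5.14960412e-04,
         1.83301212e-02],
       [ 2.27477860e-03,  1.35447881e-01,  9.90781861e-01,
         9.76296480e-01],
       [ 0.00000000e+00,  0.00000000e+00,  0.00000000e+00,
         1.00000000e+00]])}
side {'mtx': array([[388.11469501,   0.        , 257.97001956],
       [  0.        , 388.11469501, 200.8574294 ],
       [  0.        ,   0.        ,   1.        ]]), 'dist': array([0.01431966, 0.        , 0.        , 0.        , 0.        ]), 'cam_to_world': array([[ 0.70458253,  0.48550924, -0.51753671, -0.01982021],
       [-0.70948177,  0.49646719, -0.50015592, -0.57313572],
       [ 0.01410968,  0.71958398,  0.69426206,  0.88322553],
       [ 0.        ,  0.        ,  0.        ,  1.        ]])}
0.1 [-5.35611522e-01 -3.09539243e+00  2.75083996e-03] [ 0.15022857 -0.56787623  0.04589632] 0.9949212027655436
```

View pics/top0.png

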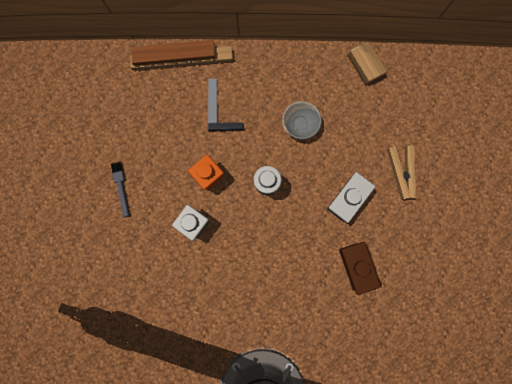

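View pics/side0.png

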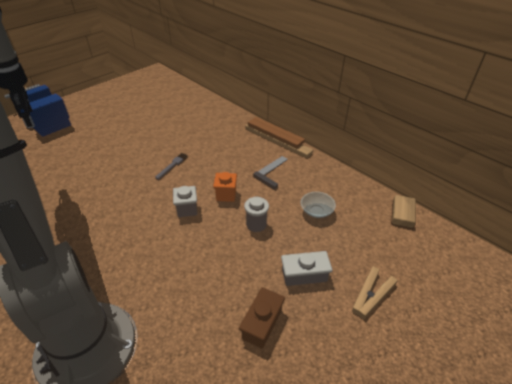

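The top view shows the white long tub's button at (353,197), the round at (267,180) and the square at (190,222). The orange look-alike is at (206,172) and the brown one at (361,268). The side view agrees, showing all three white lids clear of their neighbours.

```bash
cat > h.py <<'E'
import numpy as np,cv2
from plant import robot
T={'long':((353,197),.076,.060),'round':((267,180),.101,.085),'square':((190,222),.086,.070)}
def cloud(n,im,d,T_wc=None):
    c=robot.camera_info(n); h,w=d.shape
    uv=np.stack(np.meshgrid(np.arange(w),np.arange(h)),-1).reshape(-1,1,2).astype(float)
    r=cv2.undistortPoints(uv,c['mtx'],c['dist']).reshape(h,w,2)
    p=np.stack([r[...,0]*d,-r[...,1]*d,-d],-1)
    M=c['cam_to_world'] if T_wc is None else T_wc
    return p@M[:3,:3].T+M[:3,3]
E
python3 - <<'E'
from h import *
for n in("top","side"):
    f=np.load(n+".npz");P=cloud(n,f['im'],f['d']);hsv=cv2.cvtColor(f['im'],cv2.COLOR_RGB2HSV)
    for k,((u,v),zt,zl) in T.items():
        if n=="top": c0=P[v,u]; T[k]+=(c0,)
        else: c0=T[k][3]
        near=(np.hypot(*(P[...,:2]-c0[:2]).transpose(2,0,1))<.045)&(f['d']>0)
        b=near&(P[...,2]>zl+.009); l=near&(P[...,2]>zl-.006)&(hsv[...,1]<60)
        print(n,k,'btn',P[b].mean(0).round(4),b.sum(),'lid',P[l].mean(0).round(4),'bbox mid',((P[b].min(0)+P[b].max(0))/2).round(4),np.ptp(P[b],axis=0).round(3))
E
```

```text
top long btn [ 0.5164 -0.2307  0.0764] 192 lid [ 0.5136 -0.2278  0.0646] bbox mid [ 0.5164 -0.2316  0.0756] [0.037 0.039 0.012]
top round btn [ 0.5565 -0.0044  0.1015] 188 lid [ 0.5551 -0.0046  0.0908] bbox mid [ 0.5566 -0.005   0.1007] [0.036 0.036 0.008]<stdin>:9: RuntimeWarning: Mean of empty slice.
  ret = um.true_divide(
Traceback (most recent call last):
ValueError: zero-size array to reduction operation minimum which has no identity
```

```bash
python3 - <<'E'
from h import *
for n,(u,v) in(("top",(190,222)),("side",(185,193)),("side",(257,203)),("side",(307,263))):
    f=np.load(n+".npz");P=cloud(n,f['im'],f['d'])
    print(n,P[v-2:v+3:2,u-4:u+5:4].round(4).tolist())
f=np.load("top.npz")
cv2.imwrite("pics/sq.png",cv2.resize(f['im'][195:250,160:220,::-1],None,fx=8,fy=8,interpolation=0))
print(f['d'][205:240:3,174:208:3].round(3))
E
```

```text
top [[[0.4483, 0.1989, 0.0873], [0.4485, 0.1888, 0.0872], [0.4487, 0.1789, 0.0855]], [[0.4433, 0.1987, 0.0876], [0.4144, 0.0183, 0.9763], [0.4436, 0.1784, 0.0872]], [[0.4383, 0.1991, 0.0845], [0.4384, 0.1882, 0.0885], [0.4387, 0.1791, 0.0826]]]
side [[[0.4373, 0.1922, 0.0881], [0.4465, 0.1849, 0.087], [0.4549, 0.1762, 0.0873]], [[0.4325, 0.1862, 0.087], [0.4418, 0.1789, 0.0858], [0.4528, 0.1745, 0.0815]], [[0.4297, 0.1833, 0.0825], [0.4379, 0.1744, 0.0831], [0.4512, 0.1735, 0.075]]]
side [[[0.5498, -0.0027, 0.1048], [0.5609, -0.008, 0.101], [0.5698, -0.0155, 0.1001]], [[0.5455, -0.0071, 0.1027], [0.5554, -0.0135, 0.1004], [0.5621, -0.0231, 0.1025]], [[0.5416, -0.0111, 0.1001], [0.5491, -0.0197, 0.101], [0.5609, -0.0245, 0.0963]]]
side [[[0.5067, -0.2305, 0.0753], [0.5132, -0.2384, 0.0768], [0.522, -0.2447, 0.0745]], [[0.5019, -0.2346, 0.0752], [0.5078, -0.2427, 0.0774], [0.5137, -0.2508, 0.0796]], [[0.501, -0.2361, 0.069], [0.5072, -0.2441, 0.0708], [0.5142, -0.2516, 0.0713]]]
[[0.975 0.981 0.977 0.977 0.976 0.907 0.979 0.98  0.979 0.981 0.977 0.979]
 [0.975 0.979 0.979 0.977 0.906 0.905 0.908 0.976 0.975 0.979 0.979 0.976]
 [0.973 0.977 0.975 0.906 0.906 0.907 0.904 0.906 0.978 0.976 0.974 0.975]
 [0.977 0.974 0.903 0.905 0.904 0.905 0.905 0.906 0.906 0.907 0.974 0.975]
 [0.971 0.972 0.901 0.888 0.888 0.891 0.886 0.904 0.905 0.903 0.904 0.971]
 [0.974 0.902 0.904 0.887 0.885 0.886 0.887 0.887 0.902 0.904 0.904 0.905]
 [0.903 0.9   0.901 0.884 0.888 0.887 0.885 0.886 0.899 0.901 0.903 0.966]
 [0.902 0.898 0.899 0.884 0.882 0.886 0.883 0.887 0.9   0.9   0.951 0.969]
 [0.967 0.902 0.899 0.898 0.883 0.882 0.891 0.898 0.901 0.939 0.967 0.968]
 [0.967 0.968 0.969 0.902 0.897 0.897 0.898 0.898 0.899 0.967 0.966 0.97 ]
 [0.966 0.965 0.967 0.967 0.896 0.898 0.895 0.898 0.943 0.966 0.968 0.965]
 [0.966 0.964 0.969 0.964 0.961 0.897 0.895 0.899 0.966 0.967 0.963 0.964]]
```

View pics/sq.png

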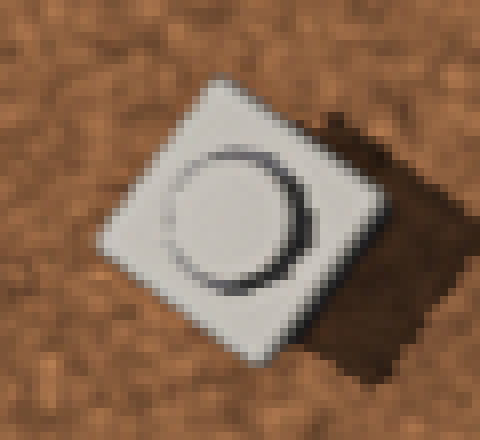

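The crop shows the square lid's button centred near (189,222). The earlier failure was only one pixel with no depth reading.

```bash
python3 - <<'E'
from h import *
T['square']=((188,221),.086,.070)
for n in("top","side"):
    f=np.load(n+".npz");P=cloud(n,f['im'],f['d'])
    for k,((u,v),zt,zl,*c) in T.items():
        if n=="top": c0=P[v,u]; T[k]+=(c0,)
        else: c0=c[0]
        near=(np.hypot(*(P[...,:2]-c0[:2]).transpose(2,0,1))<.045)&(f['d']>0)
        b=near&(P[...,2]>zl+.011)
        print(n,k,P[b].mean(0).round(4),np.median(P[b],0).round(4),b.sum(),np.ptp(P[b],axis=0).round(3))
s=robot.get_state()
from scipy.spatial.transform import Rotation as R
print(R.from_rotvec(s['tool_rot']).as_matrix().round(3))
print(robot.solve_ik([.516,-.231,.2],s['tool_rot']),robot.solve_ik([.516,-.231,.2],[np.pi,0,0]),robot.solve_ik([.516,-.231,.2],[0,np.pi,0]))
E
```

```text
top long [ 0.5165 -0.2309  0.0765] [ 0.5163 -0.2311  0.0765] 189 [0.037 0.039 0.01 ]
top round [ 0.5565 -0.0044  0.1015] [ 0.5566 -0.0049  0.1015] 188 [0.036 0.036 0.008]
top square [0.4434 0.1928 0.0862] [0.4434 0.1929 0.0862] 182 [0.036 0.036 0.009]
side long [ 0.5179 -0.2332  0.0768] [ 0.5173 -0.2333  0.0771] 170 [0.041 0.041 0.01 ]
side round [ 0.5574 -0.0071  0.1016] [ 0.5571 -0.0073  0.1016] 118 [0.04  0.038 0.011]
side square [0.4444 0.1915 0.0866] [0.4444 0.1911 0.087 ] 106 [0.038 0.037 0.01 ]
[[-0.942  0.336 -0.   ]
 [ 0.336  0.942 -0.002]
 [-0.    -0.002 -1.   ]]
[-0.29800599  0.39919588  0.82364493  1.82141031 -0.33011365  1.06451999
  1.87740329] [-0.40189563  0.46190917  0.98773317  1.82327857 -0.43265905  1.09142468
 -0.82699761] [-0.41601277  0.47322097  1.01193701  1.82353493 -0.44928782  1.09668264
  2.32981259]
```

```bash
cat >> h.py <<'E'
from scipy.spatial.transform import Rotation as R
B={'long':(.517,-.232,.076),'round':(.557,-.006,.101),'square':(.444,.192,.086)}
R0=R.from_matrix([[-.942,.336,0],[.336,.942,0],[0,0,-1]]); A0=np.arctan2(.612,.218)
def rot(x,y): return (R.from_euler('z',np.arctan2(y,x)-A0)*R0).as_rotvec()
def fz():
    v=[]
    for _ in range(6): v.append(robot.get_state()['wrist_force']); robot.dwell(.02)
    return np.mean(v,0)
def press(k):
    x,y,zt=B[k]; te=robot.tip_extent
    robot.move_straight([x,y,zt+te+.010],feed=.1); robot.dwell(.3)
    b=fz(); z=zt+te+.006; z0=None; print('base',b.round(2),'t',robot.get_state()['time'])
    while z>zt+te-.013:
        robot.move_straight([x,y,z],feed=.02); f=fz()-b; s=robot.get_state()
        pos=s['ee_pos'][2]-te-zt
        print(f'cmd {1e3*(z-zt-te):.1f} act {1e3*pos:.2f} F',f.round(2))
        if z0 is None and f[2]>2: z0=pos
        if f[2]>6.4 or (z0 is not None and pos<z0-.0078): break
        z-=.001
    robot.move_straight([x,y,zt+te+.05],feed=.1); print('t',robot.get_state()['time'])
E
python3 - <<'E'
from h import *
robot.move_gripper(0.0)
q=robot.get_state()['joints'].copy(); q[0]=.42; robot.movej(q)
x,y,zt=B['long']
robot.goto([x,y,zt+robot.tip_extent+.05],rot(x,y)); s=robot.get_state()
print(robot.tip_extent,s['opening'],s['time'],s['joints'].round(2),s['ee_pos'].round(4),R.from_rotvec(s['tool_rot']).as_matrix()[:,2])
robot.dwell(.2); print([robot.get_state()['wrist_force'].round(2) for _ in range(2)])
robot.move_straight
p=s['ee_pos']
im,d=robot.grab_frame("wrist"); cv2.imwrite("pics/w1.png",im[:,:,::-1])
E
```

```text
0.022 0.0013786117669804176 4.9833 [ 0.35  0.35 -0.    1.85  0.    0.94 -0.08] [ 0.5185 -0.2331  0.1492] [ 0.00283237 -0.00178503 -0.9999944 ]
[array([ 0.49, -0.11, -0.38]), array([ 0.49, -0.11, -0.38])]
```

View pics/w1.png

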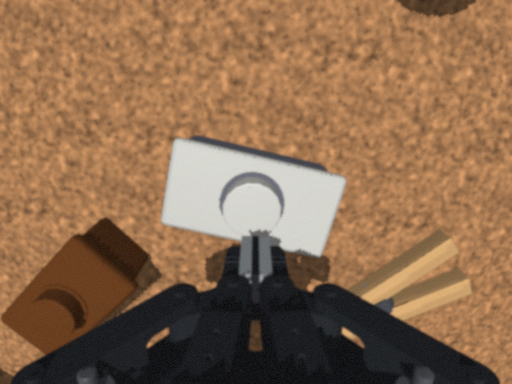

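The wrist view shows the shut fingertips at about (257,240), in line with the white button at (252,205). The apparent offset is parallax. The brown look-alike at (80,290) and the clamp at (420,280) are clear.

```bash
python3 - <<'E'
from h import *
press('long')
im,d=robot.grab_frame("side"); np.savez("s1.npz",im=im,d=d)
E
```

```text
base [-0.06  0.22  0.13] t 6.1833
cmd 6.0 act 5.91 F [-0.16 -0.28 -0.04]
cmd 5.0 act 5.01 F [ 0.1   0.07 -0.32]
cmd 4.0 act 3.99 F [-0.2  -0.38 -0.26]
cmd 3.0 act 2.99 F [-0.16 -0.2   0.05]
cmd 2.0 act 1.96 F [-0.04 -0.55  0.28]
cmd 1.0 act 0.98 F [-0.18  0.17 -0.38]
cmd 0.0 act 0.00 F [ 0.26 -0.28  0.22]
cmd -1.0 act -0.84 F [-0.43  0.21  2.27]
cmd -2.0 act -1.94 F [-0.41 -0.44  3.11]
cmd -3.0 act -3.01 F [-0.32 -0.12  2.95]
cmd -4.0 act -4.03 F [-0.3  -0.29  3.32]
cmd -5.0 act -5.00 F [-0.06  0.03  3.71]
cmd -6.0 act -5.98 F [-0.03  0.16  3.57]
cmd -7.0 act -6.95 F [-0.24  0.23  3.99]
cmd -8.0 act -7.92 F [-0.51  0.22  4.3 ]
cmd -9.0 act -8.87 F [-0.39  0.06  4.64]
t 12.625
```

```bash
python3 - <<'E'
from h import *
robot.move_straight([.517,-.232,.25],feed=.25)
x,y,zt=B['round']
robot.goto([x,y,zt+.022+.05],rot(x,y))
for n in("side","top"):
    im,d=robot.grab_frame(n);
    f0=np.load(n+".npz")
    for lab,I,D in(("before",f0['im'],f0['d']),("after",im,d)):
        P=cloud(n,I,D); r=np.hypot(P[...,0]-.5165,P[...,1]+.232)
        b=r<.014; l=(r>.023)&(r<.031)&(P[...,2]>.05)
        print(n,lab,np.median(P[b],0).round(4),b.sum(),'lid',np.median(P[l],0).round(4))
s=robot.get_state();print(s['time'],s['ee_pos'])
cv2.imwrite("pics/top1.png",im[:,:,::-1])
im,d=robot.grab_frame("wrist"); cv2.imwrite("pics/w2.png",im[:,:,::-1])
E
```

```text
side before [ 0.5156 -0.2325  0.0774] 75 lid [ 0.5032 -0.2461  0.0609]
side after [ 0.5168 -0.2321  0.0694] 72 lid [ 0.5076 -0.2392  0.0612]
top before [ 0.5164 -0.2321  0.0767] 90 lid [ 0.5127 -0.2299  0.0607]
top after [ 0.517  -0.2317  0.0689] 90 lid [ 0.5149 -0.2317  0.0608]
14.2917 [ 0.55744556 -0.00899713  0.17353794]
```

View pics/w2.png

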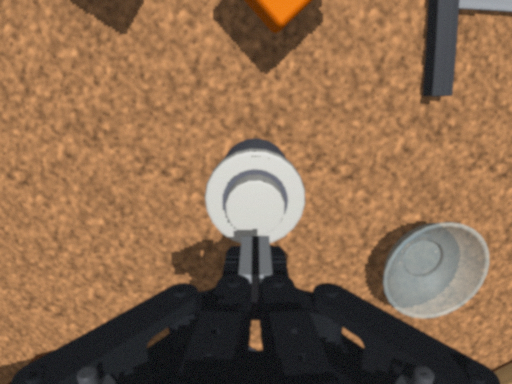

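View pics/top1.png

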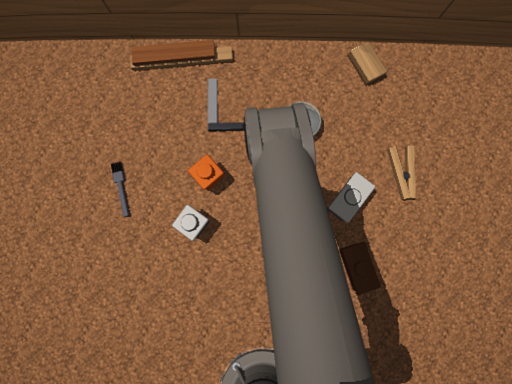

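The long tub's button now measures 7–8 mm lower in both cameras, so it is locked, and the tub has not moved. In the wrist view the round tub's button at (255,203) is in line with the fingertips at (255,240), and nothing else is within reach. I'll press the round tub next, then the square one after checking.

```bash
cat >> h.py <<'E'
def check(k):
    x,y,zt=B[k]
    for n in("side","top"):
        im,d=robot.grab_frame(n); f0=np.load(n+".npz")
        for D in(f0['d'],d):
            P=cloud(n,im,D); r=np.hypot(P[...,0]-x,P[...,1]-y); b=(r<.014)&(P[...,2]<zt+.01)&(P[...,2]>zt-.02)
            print(n,k,np.median(P[b],0).round(4),b.sum())
E
python3 - <<'E'
from h import *
press('round')
x,y,zt=B['round']; robot.move_straight([x,y,.22],feed=.25)
x,y,zt=B['square']; robot.goto([x,y,zt+.022+.05],rot(x,y))
check('round'); check('long')
s=robot.get_state();print(s['time'],s['ee_pos'])
im,d=robot.grab_frame("wrist"); cv2.imwrite("pics/w3.png",im[:,:,::-1])
E
```

```text
base [-0.12  0.28  0.06] t 15.2917
cmd 6.0 act 5.95 F [ 0.04  0.19 -0.2 ]
cmd 5.0 act 5.00 F [ 0.02 -0.19  0.08]
cmd 4.0 act 3.99 F [-0.07 -0.21  0.09]
cmd 3.0 act 2.97 F [ 0.36 -0.48 -0.05]
cmd 2.0 act 1.98 F [ 0.07  0.04 -0.23]
cmd 1.0 act 1.00 F [ 0.38 -0.31 -0.14]
cmd -0.0 act -0.00 F [ 0.08 -0.21  0.2 ]
cmd -1.0 act -0.83 F [-0.32 -0.54  2.43]
cmd -2.0 act -1.92 F [-0.33  0.13  3.27]
cmd -3.0 act -3.00 F [-0.2  -0.23  3.1 ]
cmd -4.0 act -4.03 F [-0.35 -0.16  3.65]
cmd -5.0 act -5.01 F [-0.34 -0.53  3.65]
cmd -6.0 act -5.97 F [-0.04 -0.01  4.15]
cmd -7.0 act -6.93 F [-0.19 -0.52  4.43]
cmd -8.0 act -7.92 F [-0.28 -0.34  4.87]
cmd -9.0 act -8.88 F [-0.61 -0.66  5.11]
t 21.7333
side round [ 0.5562 -0.0067  0.1022] 53
side round [ 0.5572 -0.0071  0.0946] 53
top round [ 0.5568 -0.0051  0.1015] 95
top round [ 0.5576 -0.0053  0.0937] 94
side long [ 0.517  -0.2325  0.0774] 75
side long [ 0.5168 -0.2322  0.0691] 72
top long [ 0.5165 -0.2323  0.0766] 90
top long [ 0.5172 -0.2319  0.0686] 92
23.2167 [0.44535576 0.19065104 0.1583237 ]
```

View pics/w3.png

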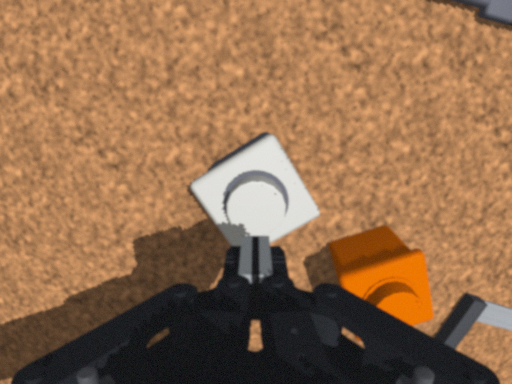

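The round button is down about 7.7 mm. The wrist view shows the white square tub's button at (255,205) in line with the fingertips. The orange tub at (385,275) is lower than the gripper's body will go.

```bash
python3 - <<'E'
from h import *
press('square')
x,y,zt=B['square']; robot.move_straight([x,y,.25],feed=.2)
q=robot.get_state()['joints'].copy(); q[0]=-1.3; robot.movej(q); robot.dwell(.3)
for k in B: check(k)
print(robot.get_state()['time'])
im,d=robot.grab_frame("top"); cv2.imwrite("pics/top2.png",im[:,:,::-1])
E
```

```text
base [-0.15  0.14 -0.03] t 24.2167
cmd 6.0 act 5.92 F [0.14 0.1  0.02]
cmd 5.0 act 5.02 F [ 0.33 -0.45  0.03]
cmd 4.0 act 3.99 F [ 0.26 -0.07 -0.18]
cmd 3.0 act 2.99 F [-0.18 -0.13  0.26]
cmd 2.0 act 1.96 F [ 0.44 -0.27  0.18]
cmd 1.0 act 0.96 F [ 0.21 -0.07 -0.2 ]
cmd -0.0 act 0.03 F [ 0.84 -0.02  0.49]
cmd -1.0 act -0.90 F [-0.28 -0.28  2.11]
cmd -2.0 act -1.99 F [-0.02 -0.23  2.91]
cmd -3.0 act -3.04 F [-0.   -0.15  3.2 ]
cmd -4.0 act -4.02 F [-0.04 -0.15  3.5 ]
cmd -5.0 act -5.03 F [-0.33 -0.36  3.52]
cmd -6.0 act -5.98 F [-0.3  -0.55  3.63]
cmd -7.0 act -6.97 F [-0.32 -0.47  3.79]
cmd -8.0 act -7.94 F [-0.33 -0.16  4.65]
cmd -9.0 act -8.93 F [-0.47 -0.39  4.96]
t 30.6583
side long [ 0.517  -0.2325  0.0774] 75
side long [ 0.5163 -0.2327  0.0691] 72
top long [ 0.5165 -0.2323  0.0766] 90
top long [ 0.5173 -0.2322  0.0683] 89
side round [ 0.5562 -0.0067  0.1022] 53
side round [ 0.5562 -0.0056  0.0943] 51
top round [ 0.5568 -0.0051  0.1015] 95
top round [ 0.5575 -0.0053  0.0936] 92
side square [0.4429 0.1907 0.0871] 47
side square [0.4445 0.1918 0.0793] 48
top square [0.4434 0.1915 0.0863] 96
top square [0.4437 0.1921 0.0782] 94
33.7917
```

View pics/top2.png

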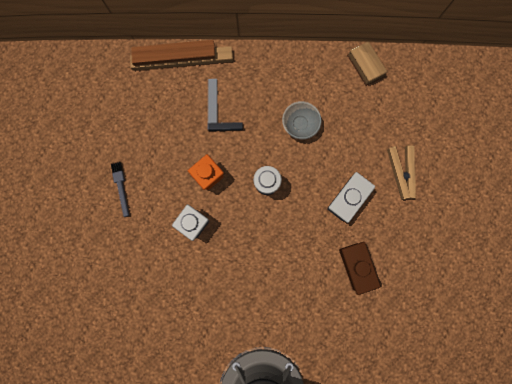

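The three white tubs at (352,198), (267,180) and (190,222) have not moved, and neither has anything else. All three buttons measure about 8 mm down, so I'm handing in.

```bash
python3 -c "
from plant import robot
print(robot.finish_job())"
```

```text
the job is handed in; nothing more can be done
None
```

I pressed the long, round and square tub buttons in that order; each measured about 8 mm down (locked from 5 mm) with a wrist force of about 5 N, the pictures show nothing else moved, and the job was handed in at about 34 s of the 48 s allowed.

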